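Colony check: hold the loupe in focus over the culture dish

TASK

Put the larger of the two culture dishes flat in the round recess of the inspection stage, keeping it upright, and let go of it. Then take the loupe from its rest by the handle and hold it level and still over the middle of that dish, with its lens at the height shown by the pointer on the stage's post and touching neither dish nor stage; finish while still holding it there. Do not shift the pointer, the small dish, the pipette or the tip box.

Things in the scene. Friction and masses are not known exactly. Their poses are not given: they have to be found in the camera images.
- dish: The larger closed culture dish: a clear round disc-shaped box, 55 mm diameter, 16 mm high, amber gel inside, about 30 g, loose on the bench. Origin at the centre of its underside, z up. Can be gripped from above across its diameter.
- small_dish: The smaller culture dish, same look, 35 mm diameter, 12 mm high, loose on the bench, not to be disturbed. It and the larger dish may change places. Origin at the centre of its underside.
- stage: Fixed grey inspection stage: plate 230 mm (x) by 120 mm (y), 20 mm thick. In its top is a round recess, 60 mm diameter, 3 mm deep, centred at x = -45 mm, y = 0. At x = +80 mm, y = 0 stands a steel post, 10 mm diameter, top 190 mm above the bench. Origin at the centre of its underside, x from the recess towards the post, z up.
- stage_seat (a point): Centre of the recess floor, 17 mm above the bench: the dish's underside centre belongs here. Axes as the stage.
- focus_mark (a point): Tip of the black pointer, a flat bar 10 mm wide, 5 mm thick, reaching from a sliding collar (22 mm diameter, 14 mm high) on the post towards the recess. Its height (105 to 155 mm above the bench, it varies) is where the middle of the loupe's lens must be. It lies 80 mm from the recess centre along the stage's +x. Friction (about 8 N) holds the collar.
- loupe: Hand loupe, about 110 g, lying level on its rest: a straight black handle 16 mm wide, 16 mm high, and at its end a round lens in a steel rim (68 mm diameter, 12 mm high, underside flush with the handle's). Origin on the handle's underside near its middle, the place to grip; x towards the lens, z up. Handle from x = -55 to +50 mm; lens centre at x = +85, z = 6 mm.
- loupe_lens (a point): Centre of the loupe's lens, mid-height of its rim, 85 mm from the loupe's origin along x. Axes as the loupe.
- loupe_rest: Fixed grey rest: plate 190 x 50 mm, 4 mm thick, with two cross-bars (12 mm along x, 60 mm wide, tops 24 mm above the bench) at x = -75 and +80 mm, on which the loupe lies; its handle is free between them. Loupe origin at rest x about -30 mm. Origin at the centre of its underside, x towards the lens end.
- tip_rack: Box of pipette tips with a yellow rack top, 85 x 120 mm, 60 mm high, loose, beside the work, not to be disturbed. Origin at the centre of its underside.
- pipette: Grey hand pipette lying down, 270 mm long, 40 mm wide, 22 mm high, loose, beside the work, not to be disturbed. Origin under its middle, x towards its tip.
Things that resemble listed ones, but are neither listed nor needed, are in the scene too. What is shaped like the dish but pink is not meant.

How it is judged (in metres and radians):
On the way:
1. the larger dish lies flat in the stage's recess and has been let go (horizontal distance between dish and stage_seat below 0.005 m and z of dish in the frame of stage_seat below 0.0015 m and angle between dish's own z axis and vertical below 0.05 rad and contact force between the fingers and dish below 0.1 N and linear speed of dish below 0.02 m/s), for 0.3 s.
At the end, for the whole second after the job is handed in: The larger dish lies flat in the recess (centre within 5 mm, down within 1.5 mm); the gripper alone holds the loupe, still, level within 0.12 rad, lens centre within 12 mm of the dish's centre seen from above and within 8 mm of the pointer's height (horizontal distance between dish and stage_seat below 0.005 m and z of dish in the frame of stage_seat below 0.0015 m and angle between dish's own z axis and vertical below 0.05 rad and horizontal distance between loupe_lens and dish below 0.012 m and z of loupe_lens in the frame of focus_mark between -0.008 and 0.008 m and angle between loupe's own z axis and vertical below 0.12 rad and linear speed of loupe below 0.02 m/s and contact force between the fingers and loupe above 1 N and contact force between loupe and stage below 0.1 N and contact force between loupe and dish below 0.1 N and contact force between loupe and loupe_rest below 0.1 N); the arm keeps its last pose, push and grip.
It fails at once if the dish is tipped more than 0.5 rad (angle between dish's own z axis and vertical above 0.5 rad).
It fails at once if the loupe is pressed on a dish or the stage (over 1 N) (contact force between loupe and dish above 1 N or contact force between loupe and stage above 1 N).
It fails at once if the pointer is shifted by more than 5 mm (distance of focus_mark from where it was at the start of the episode above 0.005 m).
It fails at once if the small dish, the pipette or the tip box is shifted by more than 15 mm (distance of any of small_dish, pipette, tip_rack from where it was at the start of the episode above 0.015 m).
It also fails if it takes over 64 s, if anything falls off the work surface, if the arm or the gripper's body presses on something with over 40 N, if the wrist force passes 120 N, or if a joint passes its speed limit or range.

ROBOT

A 6-joint arm with a two-finger parallel gripper is mounted at the origin on the work surface. World frame = base frame: x ahead of the robot, y to its left, z up, the work surface at z = 0. Lengths are in mm, angles in rad, forces in N, time in s.
With the tool pointing down it reaches from about 300 to 850 mm from the base axis. Payload 4.2 kg.
Tool frame: the origin (TCP) lies at the very end of the fingers, on their centre line; the grasp point (between the pads) lies behind it (bot.tcp_to_grasp is the z of the grasp point in the tool frame, in mm); z points along the fingers, y is the line along which they close (so a half turn about z gives the same grasp; the last joint's range is limited). The gripper opens to 91 mm and grips with 3 to 60 N. Pads are 32 mm wide; open, the fingers measure 118 mm over their backs; the gripper's body (76 mm by 178 mm) begins 60 mm behind the grasp point.
Start: joints at [-1.319, 0.32, 1.565, -0, 1.257, -0.02], TCP at [154.37, -553.907, 213.976] pointing down, gripper open.
Joint ranges: [-3.11, 3.11], [-0.84, 2.01], [0.21, 2.61], [-1.34, 4.49], [0.05, 2.63], [-2.56, 2.56]. Speed limits (rad/s): [2.57, 2.57, 3.14, 3.14, 3.14, 3.14].

INTERFACE

Orientations are given as a unit quaternion [w, x, y, z].
In Python, from bench import bot, grab_frame gives the robot as it stands.
- The arm moves only by the tool move_arm, never from a script. Its argument "deltas" is a list of rows, each a list of 3 entries, a list of its own where there are three numbers: the opening, from 0 (shut) to 1 (fully open), then the shift along the world's x, y, z in m, then the turn, a rotation vector about the world's x, y, z in rad. A call has 1 to 12 rows; each row shifts and turns the commanded pose from where the row before left it; what a row does not reach is not made up. A row lasts 1/8 s, in which the tool goes at most 62.5 mm and 10.7 degrees, less where a joint would pass 70% of its speed; a pose out of reach is approached as far as the arm can. A call with a gripper value outside its range is refused whole. The fingers move at their own pace and stop on an object; the grip force is fixed at half the most. Time passes only in rows, so rows that do not move let the fingers close. It gives the time, the measured TCP pose, the force, the opening and the grip force at its end, in the units of the state.
- bot.observe(): the state, without advancing time (a new reading comes with each control period).
- grab_frame(name): name is "side" or "top"; returns a dict with "pixels" (400x640x3 uint8, blue, green, red), "K" (3x3 intrinsics, pixels), "rvec" (rotation vector, rad) and "tvec" (3), from world to camera coordinates, as OpenCV has them. Camera axes: x right, y down, z forward; pixel columns grow to the right and rows downward; lengths in mm; the calibration is good to about 2 mm. A picture is of the moment at which its call begins. There is no depth.
- bot.hand_in(): hands the job in; it is judged then, once.
The state is a dict: "time_s": time; "joint_pos": joint angles; "dq": joint speeds; "tau": joint torques, N m; "eef_pos": TCP position; "tool_rot": TCP orientation; "contact_force": force on the tool from outside, world axes, zero at the start; "torque": the same for the moment, N m; "width": opening from 0.0 (shut) to 1.0 (fully open); "finger_force": force on a finger pad.
Only numpy, scipy, OpenCV 4.12 (cv2) and the standard library are available. Lean on these libraries where they do the work, as an engineer would, in place of code of your own. Each camera call takes 0.05 s, during which the arm holds its last target. There are 200 camera calls.

## Working session

There is one attempt and no reset: what is moved stays moved. The work goes in short steps, Python scripts to look and compute and a tool call to move; the robot and the scene stay as the last step left them, time stands still between calls to the robot, and variables do not carry over. Pictures are saved under pics/ and viewed, at most 10 in all, crops included, and the job is handed in when it is done.

Besides the shell and the picture viewer there is one more tool, called as name([rows], argument=value, ...), one row to a line, values as JSON. move_arm: Moves the arm, as the interface text tells. Its arguments: {"type":"object","properties":{"deltas":{"type":"array"}},"required":["deltas"]}

```bash
mkdir -p pics; ls; cat > h.py <<'E'
import numpy as np, cv2
from bench import bot, grab_frame
def cam(f):
    R=cv2.Rodrigues(np.array(f["rvec"],float))[0]; return np.array(f["K"],float),R,np.array(f["tvec"],float).ravel()
def ray(f,u,v):
    K,R,t=cam(f); d=R.T@np.linalg.inv(K)@np.array([u,v,1.]); return -R.T@t,d
def onz(f,u,v,z):
    c,d=ray(f,u,v); return c+d*(z-c[2])/d[2]
def tri(f,p,g,q):
    c,d=ray(f,*p); e,k=ray(g,*q)
    s=np.linalg.lstsq(np.c_[d,-k],e-c,rcond=None)[0]
    a,b=c+d*s[0],e+k*s[1]; return (a+b)/2,np.linalg.norm(a-b)
def proj(f,P):
    K,R,t=cam(f); p=K@(R@np.array(P,float)+t); return p[:2]/p[2]
E
python3 - <<'E'
from h import *
import pickle
for n in("side","top"):
    f=grab_frame(n); cv2.imwrite(f"pics/{n}0.png",f["pixels"]); pickle.dump(f,open(n+"0.pkl","wb"))
    K,R,t=cam(f); print(n,K[0,0],-R.T@t,R[2])
s=bot.observe(); print(s["eef_pos"],s["tool_rot"],bot.tcp_to_grasp,s["time_s"])
E
```

```text
pics
side 425.4229689844452 [-161.29265392  802.25421448  953.82490247] [ 0.49089904 -0.59658706 -0.63490315]
top 489.06413675582957 [ 376.03146574   27.94386512 1572.23186864] [ 0.08713371 -0.00833722 -0.99616174]
[ 154.26196028 -553.46155255  213.22010976] [-7.75025419e-04  9.90778434e-01  1.35489795e-01 -9.33720940e-05] -18.8 0.1
```

View pics/top0.png

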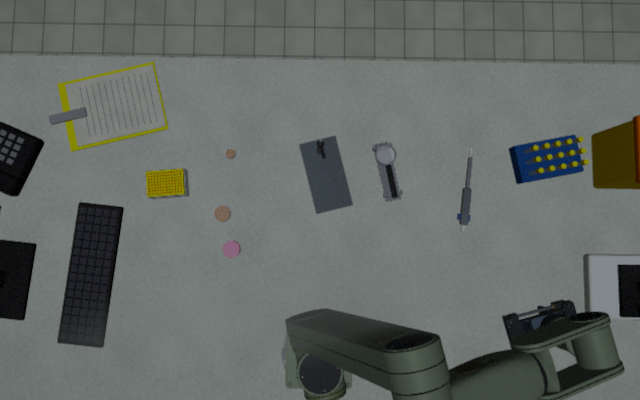

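View pics/side0.png

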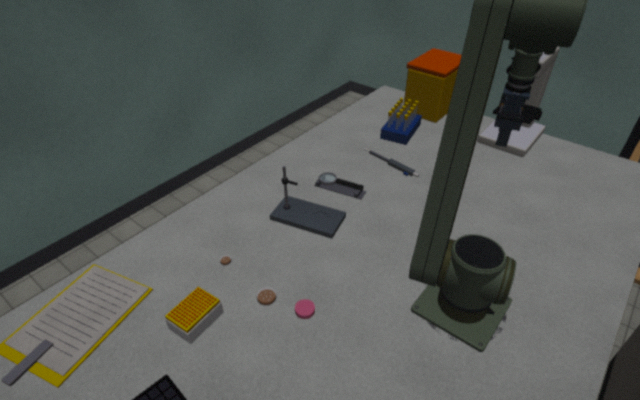

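The top view shows:
- **Dishes:** larger amber (222,213), small amber (230,154) and a pink look-alike (232,249). The amber one with the bigger outline at (222,213) is the one meant.
- **Stage:** (326,175), with its post near (321,150).
- **Loupe:** lens (385,154), handle running to (393,195).
- **Bystanders:** pipette (466,190) and tip box (167,182).

Next I'll confirm the dish in an enlarged crop and measure.

```bash
python3 - <<'E'
from h import *
import pickle
T=pickle.load(open("top0.pkl","rb"));S=pickle.load(open("side0.pkl","rb"))
a=cv2.resize(T["pixels"][125:265,200:420],None,fx=3.6,fy=3.6,interpolation=cv2.INTER_CUBIC)[:, :800]
b=cv2.resize(S["pixels"][155:245,250:380],None,fx=4.6,fy=4.6,interpolation=cv2.INTER_CUBIC)
cv2.imwrite("pics/cropT.png",np.clip(a*1.7,0,255).astype(np.uint8));cv2.imwrite("pics/cropS.png",np.clip(b*1.7,0,255).astype(np.uint8))
for f,box in((T,(200,140,260,270)),(S,(190,240,340,330))):
    x0,y0,x1,y1=box;im=cv2.cvtColor(f["pixels"],cv2.COLOR_BGR2HSV)[y0:y1,x0:x1]
    m=((im[...,1]>60)).astype(np.uint8)
    n,l,st,c=cv2.connectedComponentsWithStats(m)
    for i in range(1,n):
        if st[i,4]>20:
            p=c[i]+[x0,y0]; print("dish",p,st[i,2:],im[l==i].mean(0).round(),onz(f,*p,13).round(1))
g=cv2.cvtColor(T["pixels"],cv2.COLOR_BGR2GRAY)
print("bench",g[230,280],"stage",g[190,330])
thr=(int(g[230,280])+int(g[190,330]))//2
m=np.zeros_like(g);m[130:220,290:360]=(g[130:220,290:360]<thr)
cs=max(cv2.findContours(m,0,1)[0],key=cv2.contourArea)
r=cv2.minAreaRect(cs);print(r)
bp=cv2.boxPoints(r);P=[onz(T,*p,20)[:2] for p in bp];print(np.round(P,1),np.mean(P,0),[np.linalg.norm(P[i]-P[i-1]) for i in range(4)])
m=np.zeros_like(g);m[150:205,375:410]=(g[150:205,375:410]<40)
cs=max(cv2.findContours(m,0,1)[0],key=cv2.contourArea);r=cv2.minAreaRect(cs);print("handle",r)
P=[onz(T,*p,40)[:2] for p in cv2.boxPoints(r)];print(np.round(P,1),np.mean(P,0))
E
```

```text
dish [229.96363636 153.21818182] [ 9  9 55] [ 14.  77. 112.] [631.  292.5  13. ]
dish [221.87820513 213.30128205] [ 15  15 156] [ 14.  75. 117.] [437.5 313.   13. ]
dish [231.28571429 248.51904762] [ 17  17 210] [160.  70. 134.] [326.5 280.1  13. ]
dish [225.18181818 260.14545455] [10  8 55] [12. 97. 96.] [622.5 299.6  13. ]
dish [200.64021164 304.68253968] [ 30  44 756] [ 22. 237. 122.] [548.7 451.3  13. ]
dish [266.19230769 296.76923077] [ 18  15 208] [12. 97. 98.] [428.9 320.4  13. ]
dish [304.45482866 308.33021807] [ 20  20 321] [170. 124. 130.] [321.3 283.6  13. ]
bench 124 stage 64
((325.441162109375, 174.26470947265625), (71.54800415039062, 37.593021392822266), 75.96376037597656)
[[ 662.3   72.3]
 [ 693.6  -44.7]
 [ 470.5 -101.7]
 [ 440.1   13.9]] [566.63257564 -15.05691878] [np.float64(229.74185831343615), np.float64(121.04774069113326), np.float64(230.28825696806166), np.float64(119.58854514999628)]
handle ((391.2265625, 180.84205627441406), (32.75665283203125, 5.013339519500732), 77.73522186279297)
[[ 594.3 -203.7]
 [ 597.9 -219.3]
 [ 496.6 -241. ]
 [ 493.  -225.6]] [ 545.42697622 -222.39809494]
```

View pics/cropT.png

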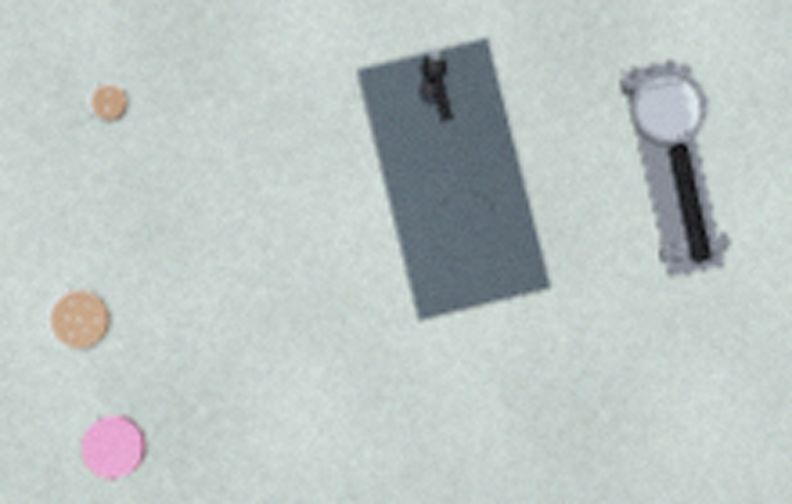

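View pics/cropS.png

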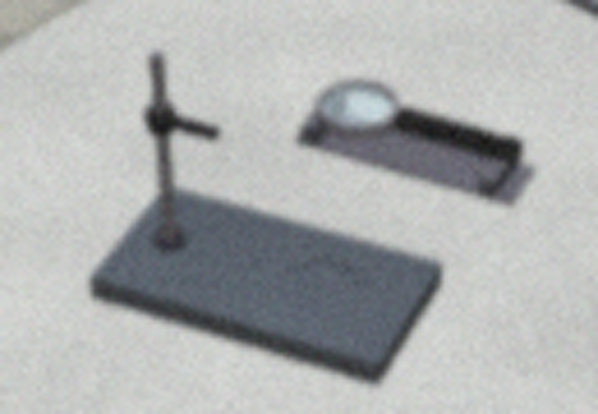

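The crops confirm three discs: the amber one at (222,213) is 15 px wide, matching 55 mm. The amber one at (230,153) is 9 px, matching 35 mm. The one at (231,248) is pink. So the target is (222,213). The pointer tip is near top (324,158) and side (297,184), and the loupe's lens points away from the robot.

```bash
python3 - <<'E'
from h import *
import pickle
T=pickle.load(open("top0.pkl","rb"));S=pickle.load(open("side0.pkl","rb"))
c=np.array([566.6,-15.1]);a=np.radians(14.5);d=np.array([np.cos(a),np.sin(a)])
se=c-45*d;tip=c+35*d;post=c+80*d
print("seat",se,"tip",tip,"post",post)
print(proj(T,[*se,20]),"ring seen 329.2,182.5")
for nm,xy,px in(("tip",tip,(296.7,183.7)),("collar",post,(284.8,180.9)),("posttop",post,(283.7,167))):
    z=min(np.arange(80,220,.5),key=lambda z:np.linalg.norm(proj(S,[*xy,z])-px)); print(nm,z,proj(S,[*xy,z]),px)
print(tri(T,(324.2,157.8),S,(296.7,183.7)))
for p in((433,58),):print(onz(T,200+p[0]/3.6,125+p[1]/3.6,190))
m=cv2.cvtColor(T["pixels"],cv2.COLOR_BGR2GRAY)
# lens check
print("lens",onz(T,200+667/3.6,125+105/3.6,36),"pred",np.array([547.9,-221.9])+85*np.array([np.cos(.211),np.sin(.211)]))
from scipy.spatial.transform import Rotation as Ro
s=bot.observe();q=s["tool_rot"];print(Ro.from_quat(np.r_[q[1:],q[0]]).as_matrix().round(3), s["joint_pos"])
E
```

```text
seat [523.03335618 -26.36710018] tip [600.48516741  -6.33669986] post [644.05181123   4.93040032]
[328.81803055 187.67318904] ring seen 329.2,182.5
tip 132.0 [296.40596277 183.77208117] (296.7, 183.7)
collar 130.0 [284.19242093 180.91449809] (284.8, 180.9)
posttop 185.0 [283.16796803 167.00056722] (283.7, 167)
(array([601.36706331,  -8.12768499, 130.88352658]), np.float64(0.761253995394876))
[640.51045703   5.30508519 190.        ]
lens [ 630.75729649 -204.28698937   36.        ] pred [ 631.0148671  -204.09778476]
[[ 0.963  0.268 -0.   ]
 [ 0.268 -0.963  0.002]
 [ 0.    -0.002 -1.   ]] [-1.31898611e+00  3.20220706e-01  1.56552721e+00 -6.55809560e-06
  1.25740599e+00 -2.00034414e-02]
```

move_arm([
  [1,[0.033,0.038,0.003],[0,0,0]],
  [1,[0.033,0.038,0.003],[0,0,0]],
  [1,[0.033,0.038,0.003],[0,0,0]],
  [1,[0.033,0.038,0.003],[0,0,0]],
  [1,[0.033,0.038,0.003],[0,0,0]],
  [1,[0.033,0.038,0.003],[0,0,0]],
  [1,[0.033,0.038,0.003],[0,0,0]],
  [1,[0.033,0.038,0.003],[0,0,0]],
])

```text
time_s: 1.1
eef_pos: [419.1, -248.4, 237.8]
tool_rot: [-0.0, 0.991, 0.135, -0.0]
contact_force: [0.1, -0.2, 0.4]
width: 1.002
finger_force: 0.0
```

move_arm([
  [1,[0.002,0.047,0],[0,0,0]],
  [1,[0.002,0.047,0],[0,0,0]],
  [1,[0.002,0.047,0],[0,0,0]],
  [1,[0.002,0.047,0],[0,0,0]],
  [1,[0.002,0.047,0],[0,0,0]],
  [1,[0.002,0.047,0],[0,0,0]],
  [1,[0.002,0.047,0],[0,0,0]],
  [1,[0.002,0.047,0],[0,0,0]],
  [1,[0.002,0.047,0],[0,0,0]],
  [1,[0.001,0.047,0],[0,0,0]],
  [1,[0.001,0.047,0],[0,0,0]],
  [1,[0,0,0],[0,0,0]],
])

```text
time_s: 2.6
eef_pos: [438.0, 269.5, 237.2]
tool_rot: [-0.0, 0.991, 0.137, -0.001]
contact_force: [-0.1, -1.0, -0.2]
width: 0.999
finger_force: 0.0
```

move_arm([
  [1,[0,0.0225,-0.04],[0,0,0]],
  [1,[0,0.0225,-0.04],[0,0,0]],
  [1,[0,0,-0.04],[0,0,0]],
  [1,[0,0,-0.03],[0,0,0]],
  [1,[0,0,0],[0,0,0]],
  [1,[0,0,0],[0,0,0]],
])

```text
time_s: 3.35
eef_pos: [439.2, 312.0, 89.1]
tool_rot: [-0.0, 0.991, 0.135, 0.001]
contact_force: [-0.9, -0.5, 0.2]
width: 0.999
finger_force: 0.0
```

```bash
python3 - <<'E'
from h import *
f=grab_frame("side");g=grab_frame("top");print(bot.observe()["eef_pos"])
a=cv2.resize(f["pixels"][220:330,210:330],None,fx=4.5,fy=4.5,interpolation=cv2.INTER_CUBIC)
b=cv2.resize(g["pixels"][165:265,180:235],None,fx=4.95,fy=4.95,interpolation=cv2.INTER_CUBIC)
h=min(len(a),len(b));o=np.hstack([a[:h],b[:h]])[:, :800]
cv2.imwrite("pics/over.png",np.clip(o*1.7,0,255).astype(np.uint8));print(o.shape)
E
```

```text
[439.42450307 312.40430901  89.63549367]
(495, 800, 3)
```

View pics/over.png

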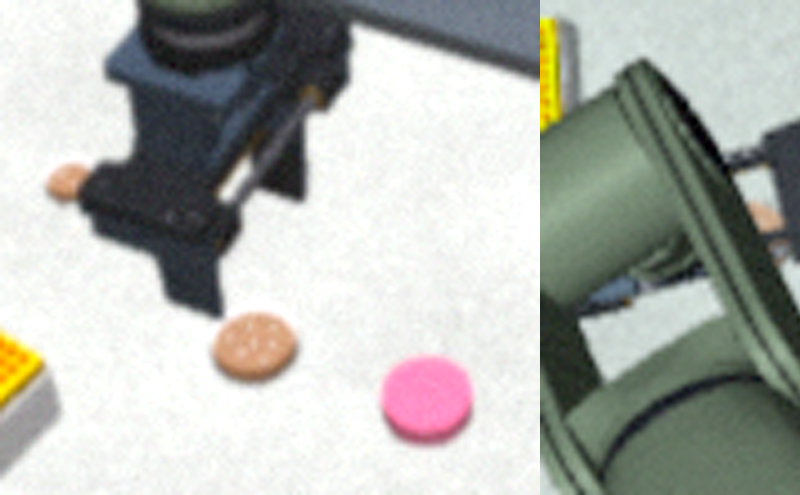

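The side view (left) shows the open fingers straddling the dish: finger tip at (193,308) and dish top face near (256,342) in the crop. I'll check the camera against the finger tip.

```bash
python3 - <<'E'
from h import *
import pickle
S=pickle.load(open("side0.pkl","rb"))
p=np.array([439.4,312.4,89.6]);y=np.array([-.268,.963,0])
for k in(45.5,52,59):
  print(k,((proj(S,p+k*y)-[210,220])*4.5).round(), "seen 193,308")
for z in (0,8,16): print(z,((proj(S,[437.7,313.8,z])-[210,220])*4.5).round())
g=S["pixels"];hsv=cv2.cvtColor(g,cv2.COLOR_BGR2HSV)[285:310,250:285]
ys,xs=np.where(hsv[...,1]>60);print(xs.min()+250,xs.max()+251,ys.min()+285,ys.max()+286)
th=np.linspace(0,6.28,60)
for c in([437.7,313.8],[433,317]):
  q=np.array([proj(S,[c[0]+27.5*np.cos(t),c[1]+27.5*np.sin(t),z]) for t in th for z in(0,16)]);print(q.min(0),q.max(0))
E
```

```text
45.5 [200. 301.] seen 193,308
52 [194. 309.] seen 193,308
59 [188. 318.] seen 193,308
0 [252. 345.]
8 [251. 337.]
16 [250. 328.]
258 276 290 305
[255.56257981 285.25297174] [275.8586683  304.66514891]
[255.92200422 286.76167005] [276.28539188 306.28590177]
```

move_arm([
  [1,[-0.0018,0.0015,-0.03],[0,0,0]],
  [1,[0,0,-0.03],[0,0,0]],
  [1,[0,0,-0.02],[0,0,0]],
  [1,[0,0,-0.004],[0,0,0]],
  [1,[0,0,0],[0,0,0]],
  [1,[0,0,0],[0,0,0]],
])

```text
time_s: 4.2
eef_pos: [437.4, 314.1, 5.2]
tool_rot: [-0.001, 0.991, 0.135, 0.001]
contact_force: [-0.1, -0.7, 0.2]
width: 1.001
finger_force: 0.0
```

move_arm([
  [0.5,[0,0,0],[0,0,0]],
  [0.5,[0,0,0],[0,0,0]],
  [0.5,[0,0,0],[0,0,0]],
  [0.5,[0,0,0],[0,0,0]],
  [0.5,[0,0,0],[0,0,0]],
  [0.5,[0,0,0],[0,0,0]],
])

```text
time_s: 4.95
eef_pos: [436.6, 313.6, 4.0]
tool_rot: [0.0, 0.991, 0.135, 0.0]
contact_force: [-0.7, -0.3, 1.5]
width: 0.591
finger_force: 30.0
```

move_arm([
  [0.5,[0,0,0.02],[0,0,0]],
  [0.5,[0,0,0.03],[0,0,0]],
  [0.5,[0,0,0.03],[0,0,0]],
  [0.5,[0.009,-0.034,0],[0,0,0]],
  [0.5,[0.009,-0.034,0],[0,0,0]],
  [0.5,[0.009,-0.034,0],[0,0,0]],
  [0.5,[0.009,-0.034,0],[0,0,0]],
  [0.5,[0.009,-0.034,0],[0,0,0]],
  [0.5,[0.009,-0.034,0],[0,0,0]],
  [0.5,[0.009,-0.034,0],[0,0,0]],
  [0.5,[0.009,-0.034,0],[0,0,0]],
])

```text
time_s: 6.32
eef_pos: [508.7, 40.5, 83.9]
tool_rot: [0.0, 0.991, 0.135, -0.0]
contact_force: [-0.2, 0.2, -0.2]
width: 0.595
finger_force: 30.0
```

move_arm([
  [0.5,[0.009,-0.034,0],[0,0,0]],
  [0.5,[0.005,-0.034,0],[0,0,0]],
  [0.5,[0,0,-0.02],[0,0,0]],
  [0.5,[0,0,-0.02],[0,0,0]],
  [0.5,[0,0,0],[0,0,0]],
  [0.5,[0,0,0],[0,0,0]],
  [0.5,[0,0,0],[0,0,0]],
])

```text
time_s: 7.2
eef_pos: [523.3, -26.3, 44.8]
tool_rot: [0.0, 0.991, 0.136, 0.001]
contact_force: [-0.1, 0.4, -0.4]
width: 0.594
finger_force: 30.0
```

```bash
python3 - <<'E'
from h import *
f=grab_frame("side");g=grab_frame("top");print(bot.observe()["eef_pos"])
for n,fr,b in(("S",f,(260,160,370,250)),("T",g,(280,120,380,220))):
    x0,y0,x1,y1=b;im=cv2.cvtColor(fr["pixels"],cv2.COLOR_BGR2HSV)[y0:y1,x0:x1]
    m=((im[...,1]>60)&(im[...,0]<22)&(im[...,0]>5)&(im[...,2]>60)).astype(np.uint8)
    k,l,st,c=cv2.connectedComponentsWithStats(m)
    for i in range(1,k):
        if st[i,4]>15: print(n,c[i]+[x0,y0],st[i])
a=cv2.resize(f["pixels"][160:250,250:360],None,fx=4.5,fy=4.5,interpolation=cv2.INTER_CUBIC)
b=cv2.resize(g["pixels"][130:220,290:355],None,fx=4.5,fy=4.5,interpolation=cv2.INTER_CUBIC)
cv2.imwrite("pics/place.png",np.clip(np.hstack([a,b])[:,:800]*1.7,0,255).astype(np.uint8))
E
```

```text
[523.04691922 -26.30979186  44.6771029 ]
S [322.59615385 210.92307692] [60 47  7  9 52]
```

View pics/place.png

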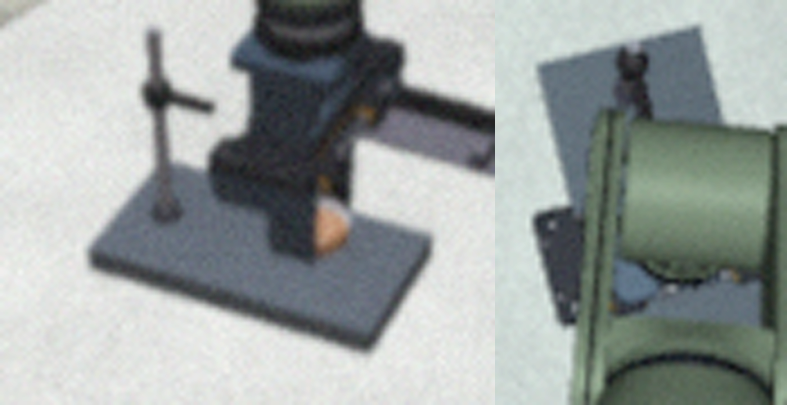

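The dish (side crop (332,225)) is held level above the stage, about 24 mm up. Lowering gradually while watching the force.

move_arm([
  [0.5,[0,0,-0.01],[0,0,0]],
  [0.5,[0,0,-0.006],[0,0,0]],
  [0.5,[0,0,-0.002],[0,0,0]],
  [0.5,[0,0,0],[0,0,0]],
  [0.5,[0,0,0],[0,0,0]],
])

```text
time_s: 7.92
eef_pos: [522.7, -26.4, 26.1]
tool_rot: [0.0, 0.991, 0.135, 0.0]
contact_force: [-0.4, -0.4, -0.1]
width: 0.599
finger_force: 30.0
```

move_arm([
  [0.5,[0,0,-0.002],[0,0,0]],
  [0.5,[0,0,-0.002],[0,0,0]],
  [0.5,[0,0,0],[0,0,0]],
])

```text
time_s: 8.3
eef_pos: [522.4, -26.4, 21.8]
tool_rot: [0.0, 0.991, 0.135, -0.0]
contact_force: [-0.4, -1.0, -0.2]
width: 0.589
finger_force: 30.0
```

move_arm([
  [0.5,[0,0,-0.001],[0,0,0]],
  [0.5,[0,0,0],[0,0,0]],
])

```text
time_s: 8.55
eef_pos: [522.6, -26.4, 21.0]
tool_rot: [0.0, 0.991, 0.135, 0.0]
contact_force: [0.4, 0.4, -0.4]
width: 0.598
finger_force: 30.0
```

move_arm([
  [0.75,[0,0,0],[0,0,0]],
  [1,[0,0,0],[0,0,0]],
  [1,[0,0,0],[0,0,0]],
  [1,[0,0,0],[0,0,0]],
  [1,[0,0,0],[0,0,0]],
  [1,[0,0,0.02],[0,0,0]],
  [1,[0,0,0.03],[0,0,0]],
  [1,[0,0,0.04],[0,0,0]],
])

```text
time_s: 9.55
eef_pos: [521.8, -26.4, 111.2]
tool_rot: [-0.0, 0.991, 0.135, -0.001]
contact_force: [0.5, 0.2, 0.4]
width: 0.998
finger_force: 0.0
```

move_arm([
  [1,[0.003,-0.035,0.03],[0,0,-0.015]],
  [1,[0.003,-0.04,0.03],[0,0,-0.015]],
  [1,[0.003,-0.04,0],[0,0,-0.015]],
  [1,[0.003,-0.04,0],[0,0,-0.015]],
  [1,[0.013,-0.04,0],[0,0,0]],
  [1,[0,0,0],[0,0,0]],
  [1,[0,0,0],[0,0,0]],
])

```text
time_s: 10.42
eef_pos: [547.1, -220.9, 170.6]
tool_rot: [-0.0, 0.994, 0.106, -0.0]
contact_force: [1.0, -0.0, -0.5]
width: 0.993
finger_force: 0.0
```

```bash
python3 - <<'E'
from h import *
f=grab_frame("side");g=grab_frame("top");print(bot.observe()["eef_pos"])
for n,fr,b in(("S",f,(260,160,370,250)),("T",g,(280,120,365,220))):
    x0,y0,x1,y1=b;im=cv2.cvtColor(fr["pixels"],cv2.COLOR_BGR2HSV)[y0:y1,x0:x1]
    m=((im[...,1]>60)&(im[...,0]<22)&(im[...,0]>5)&(im[...,2]>60)).astype(np.uint8)
    k,l,st,c=cv2.connectedComponentsWithStats(m)
    for i in range(1,k):
        if st[i,4]>15: print(n,c[i]+[x0,y0],st[i],onz(fr,*(c[i]+[x0,y0]),25))
a=cv2.resize(f["pixels"][150:250,250:360],None,fx=4.5,fy=4.5,interpolation=cv2.INTER_CUBIC)
b=cv2.resize(g["pixels"][120:220,290:355],None,fx=4.5,fy=4.5,interpolation=cv2.INTER_CUBIC)
cv2.imwrite("pics/placed.png",np.clip(np.hstack([a,b])[:,:800]*1.7,0,255).astype(np.uint8))
E
```

```text
[ 547.19010235 -220.35305563  170.8709785 ]
S [319.25833333 216.60833333] [ 52  52  15  10 120] [518.674944   -21.90785019  25.        ]
T [328.87421384 187.25157233] [ 42  60  15  15 159] [523.9081873  -26.35803433  25.        ]
```

View pics/placed.png

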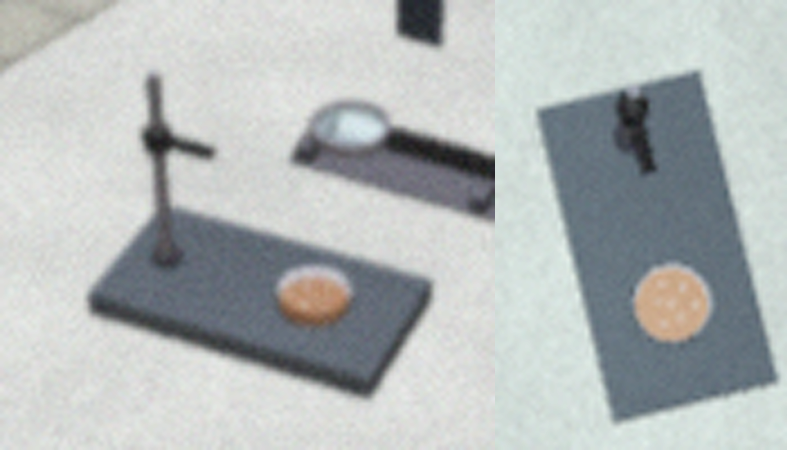

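The dish sits in the recess: top pixel (328.9,187.3) maps to (523.9,-26.4), against a seat at (523.0,-26.4). Next, the loupe.

move_arm([
  [1,[0.0008,-0.0013,-0.04],[0,0,0]],
  [1,[0,0,-0.04],[0,0,0]],
  [1,[0,0,-0.04],[0,0,0]],
  [1,[0,0,-0.025],[0,0,0]],
  [1,[0,0,-0.0105],[0,0,0]],
  [1,[0,0,0],[0,0,0]],
  [1,[0,0,0],[0,0,0]],
])

```text
time_s: 11.4
eef_pos: [549.3, -222.9, 16.8]
tool_rot: [0.001, 0.994, 0.106, 0.001]
contact_force: [1.0, 0.6, -0.1]
width: 1.0
finger_force: 0.0
```

move_arm([
  [0.05,[0,0,0],[0,0,0]],
  [0.05,[0,0,0],[0,0,0]],
  [0.05,[0,0,0],[0,0,0]],
  [0.05,[0,0,0],[0,0,0]],
  [0.05,[0,0,0],[0,0,0]],
  [0.05,[0,0,0],[0,0,0]],
  [0.05,[0,0,0],[0,0,0]],
  [0.05,[0,0,0],[0,0,0]],
  [0.05,[0,0,0],[0,0,0]],
  [0.05,[0,0,0],[0,0,0]],
])

```text
time_s: 12.65
eef_pos: [548.4, -222.7, 15.5]
tool_rot: [0.0, 0.994, 0.106, 0.0]
contact_force: [-0.6, 0.4, -0.1]
width: 0.17
finger_force: 30.0
```

move_arm([
  [0.05,[0,0,0.01],[0,0,0]],
  [0.05,[0,0,0.02],[0,0,0]],
  [0.05,[0,0,0.02],[0,0,0]],
  [0.05,[0,0,0.02],[0,0,0]],
  [0.05,[0,0,0.02],[0,0,0]],
  [0.05,[0,0,0.0125],[0,0,0]],
  [0.05,[0,0,0],[0,0,0]],
])

```text
time_s: 13.52
eef_pos: [548.9, -222.9, 119.1]
tool_rot: [0.001, 0.994, 0.106, 0.001]
contact_force: [-0.6, -0.4, -1.3]
width: 0.174
finger_force: 30.0
```

move_arm([
  [0.05,[-0.0105,0.0177,0],[0,0,0]],
  [0.05,[-0.0105,0.0177,0],[0,0,0]],
  [0.05,[-0.0105,0.0177,0],[0,0,0]],
  [0.05,[-0.0105,0.0177,0],[0,0,0]],
  [0.05,[-0.0105,0.0177,0],[0,0,0]],
  [0.05,[-0.0105,0.0177,0],[0,0,0]],
  [0.05,[-0.0105,0.0177,0],[0,0,0]],
  [0.05,[-0.0105,0.0177,0],[0,0,0]],
  [0.05,[-0.0105,0.0177,0],[0,0,0]],
  [0.05,[-0.0105,0.0177,0],[0,0,0]],
  [0.05,[0,0,0],[0,0,0]],
  [0.05,[0,0,0],[0,0,0]],
])

```text
time_s: 15.02
eef_pos: [443.9, -45.8, 118.2]
tool_rot: [0.0, 0.994, 0.106, 0.001]
contact_force: [0.6, -0.9, -0.4]
width: 0.174
finger_force: 30.0
```

```bash
python3 - <<'E'
from h import *
f=grab_frame("side");g=grab_frame("top");s=bot.observe();print(s["eef_pos"],s["finger_force"])
a=cv2.resize(f["pixels"][140:250,250:360],None,fx=4.5,fy=4.5,interpolation=cv2.INTER_CUBIC)
b=cv2.resize(g["pixels"][120:230,290:355],None,fx=4.5,fy=4.5,interpolation=cv2.INTER_CUBIC)
cv2.imwrite("pics/hold.png",np.clip(np.hstack([a,b])[:,:800]*1.7,0,255).astype(np.uint8))
D=[523.5,-26.4,132]
print("side exp lens",(proj(f,D)-[250,140])*4.5,"top exp",(proj(g,D)-[290,120])*4.5+[495,0])
E
```

```text
[443.91693527 -46.08614002 118.05414914] 29.9984809756279
side exp lens [309.29620169 224.31988084] top exp [675.84457099 287.85010507]
```

View pics/hold.png

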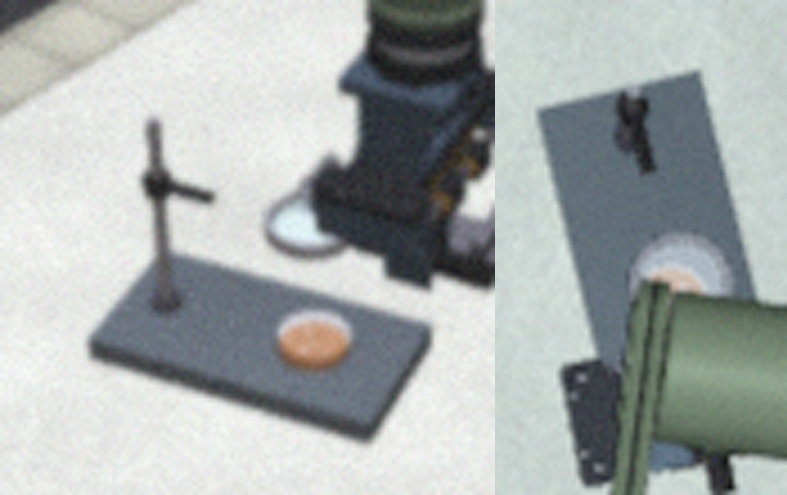

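Lens rim: in the side crop its left edge is at 265 and its bottom at 256. In the top crop it spans 632–735 horizontally, with its top edge at 232. I'll compare these with the projected rim.

```bash
python3 - <<'E'
from h import *
import pickle
T=pickle.load(open("top0.pkl","rb"));S=pickle.load(open("side0.pkl","rb"))
from scipy.optimize import least_squares
th=np.linspace(0,6.28,72)
def pred(c):
    P=[(c[0]+34*np.cos(t),c[1]+34*np.sin(t),c[2]+h) for t in th for h in(-6,6)]
    s=np.array([(proj(S,p)-[250,140])*4.5 for p in P]);t=np.array([(proj(T,p)-[290,120])*4.5+[495,0] for p in P])
    return np.array([s[:,0].min(),s[:,1].max(),t[:,0].min(),t[:,0].max(),t[:,1].min()])
r=least_squares(lambda c:pred(c)-[265,256,632,735,232],[525,-28,132],diff_step=1e-3);print(r.x,r.fun)
E
```

```text
[525.18898168 -31.50668411 132.39978407] [-1.19838907 -0.04105235 -0.19284758  0.88082384  0.87542798]
```

Lens is at about (525.5,-30,132) and the dish at (523.6,-26.4). A small correction is enough.

move_arm([
  [0.05,[-0.0025,0.003,0.0005],[0,0,0]],
  [0.05,[0,0,0],[0,0,0]],
  [0.05,[0,0,0],[0,0,0]],
  [0.05,[0,0,0],[0,0,0]],
  [0.05,[0,0,0],[0,0,0]],
  [0.05,[0,0,0],[0,0,0]],
])

```text
time_s: 15.88
eef_pos: [440.9, -42.7, 118.5]
tool_rot: [0.0, 0.994, 0.106, 0.0]
contact_force: [-0.3, -0.1, -1.1]
width: 0.172
finger_force: 30.0
```

```bash
python3 -c "
from bench import bot
print(bot.observe()['eef_pos']);print(bot.hand_in())"
```

```text
[440.88739721 -42.70009994 118.4746596 ]
the job is handed in; nothing more can be done
None
```

The job is handed in (no verdict came back): by my measurements the larger dish is in the recess, released and about 1 mm off centre, and the gripper holds the loupe level over it, lens within about 3 mm of the dish's centre and at the pointer's height of about 132 mm.

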